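Pack the stamping kit

ROBOT

A 6-joint arm with a two-finger parallel gripper is mounted at the origin on a cart in front of the work surface, level with it; the furniture and walls round the work are solid. World frame = base frame: x ahead of the robot, y to its left, z up, the work surface at z = 0. Lengths are in m, angles in degrees, forces in N, time in s.
With the tool pointing down it reaches from about 0.4 to 0.825 m from the base axis. Payload 7 kg.
Tool frame: the origin (TCP) lies midway between the tips of the shut fingers; the grasp point (between the pads) lies 19 mm behind it (r.grip_point_offset is the z of the grasp point in the tool frame, in m); z points along the fingers, y is the line along which they close (so a half turn about z gives the same grasp; the last joint's range is limited). The gripper opens to 88 mm and grips with 3 to 60 N. Pads are 19 mm wide; open, the fingers measure 130 mm over their backs; the gripper's body (78 mm by 193 mm) begins 47 mm behind the grasp point.
Start: joints at [-54.826, 20.546, 0.682, 0, -70.136, -16.507], TCP at [0.216, -0.639, 0.227] pointing down, gripper open.
Joint ranges: [-176.03, 176.03], [-82.01, 121.73], [-58.28, 71.71], [-173.87, 95.51], [-174.79, -0.11], [-173.66, 173.66]. Speed limits (degrees/s): [136.94, 136.94, 172.46, 180, 180, 180].

INTERFACE

Orientations are given as [roll, pitch, yaw] about the fixed x, y, z axes, in that order (R = Rz(yaw) Ry(pitch) Rx(roll)).
In Python, from plant import r, viewer, recognise, outline_of, pinpoint gives the robot as it stands.
- The arm moves only by the tool move_arm, never from a script. Its argument "targets" is a list of rows, each a list of 2 entries, a list of its own where there are three numbers: the shift along the tool's x, y, z in cm, then the turn, a rotation vector about the tool's x, y, z in rad. A call has 1 to 5 rows; each row is the pose to reach, as a shift and turn from the pose commanded when the call began, along the tool's axes at that moment; what a row does not reach only later rows make up. A row lasts 1/8 s, in which the tool goes at most 62.5 mm and 10.7 degrees, less where a joint would pass 70% of its speed; a pose out of reach is approached as far as the arm can. A call with a gripper value outside its range is refused whole. "jaw" is the finger opening in cm, from 0 to 8.76, set as the call begins (left out, the last holds). The fingers move at their own pace and stop on an object; "squeeze" is the grip in N (left out, the last holds). Time passes only in rows, so rows that repeat a pose let the fingers close. It gives the time, the measured TCP pose, the force, the opening and the grip force at its end, in the units of the state.
- r.get_state(): the state, without advancing time (a new reading comes with each control period).
- viewer.capture(name): name is "scene" or "top" or "wrist"; returns a dict with "image" (400x640x3 uint8, blue, green, red), "intrinsics" (3x3 intrinsics, pixels), "camera_from_world" (4x4, takes a point from world to camera coordinates). Camera axes: x right, y up, looking along -z (the intrinsics and any distortion apply to the point x, -y, -z); pixel columns grow to the right and rows downward; lengths in m; the calibration is good to about 2 mm. A picture is of the moment at which its call begins. There is no depth.
- r.close_job(): hands the job in; it is judged then, once.
Trained networks look in the newest picture that a camera, given by its name, has taken for a name from the list of things; names that differ only in an ending like _2 or _b are one class to them, and where a whole thing is asked for, a point or a joint stands for the part that bears it (a point fixed in the world has none). Each returns a list of dicts, best first, with "score" (0 to 1); they miss things now and then, are a little off and sometimes report something else, mostly with a low value. They report only what shows in the picture. A call takes as long as a camera call. They do not tell look-alikes from the thing itself.
- recognise(label, camera): "box" ([left, top, right, bottom] in pixels, round what is visible of it).
- outline_of(label, camera): "mask" (400x640 bool, what is visible of it) and "box" ([left, top, right, bottom] in pixels, round what is visible of it).
- pinpoint(label, camera): "location" ([row, column] in pixels: a listed point, or the origin of a listed thing).
The state is a dict: "time_s": time; "joints": joint angles; "qd": joint speeds; "joint_torque": joint torques, N m; "tcp_pos": TCP position; "eef_rot": TCP orientation; "contact_force": force on the tool from outside, world axes, zero at the start; "moment": the same for the moment, N m; "gripper_width": finger opening in m; "gripper_force": force on a finger pad.
Only numpy, scipy, OpenCV 4.12 (cv2) and the standard library are available. Lean on these libraries where they do the work, as an engineer would, in place of code of your own. Each camera call takes 0.05 s, during which the arm holds its last target. There are 200 camera calls.

TASK

Pack the stamping kit into the wooden tray, each thing in the insert block made for it: the ink bottle upright in the round well, the wooden hand stamp upright, knob up, in the small oblong pocket, the glue stick lying in the long pocket, and the eraser lying flat in the square pocket. The taller paint bottle with the pointed nozzle and the slim capped pen do not belong to the kit: leave them as they are.

Things in the scene. Friction and masses are not known exactly. Their poses are not given: they have to be found in the camera images.
- ink_mid (a point): Ink bottle, dark and round with a ribbed white cap, standing, 43 mm across and 92 mm tall; the body below the shoulder can be gripped. The point is its centre, 46 mm above its foot; z runs up the bottle. Placed, it stands on the floor of bin_round.
- stamp_mid (a point): Wooden hand stamp, standing: an oblong foot 30 mm (x) by 42 mm (y) with a turned wooden knob on top, 60 mm tall in all. The point is its centre, 30 mm above its underside, z up; the knob is on the centre line and 23 mm thick; its widest part lies about 18 mm above this point.
- glue_mid (a point): Glue stick, a lying cylinder 24 mm thick and 96 mm long, along its y axis. The point is its centre, 12 mm above what it lies on.
- rubber_mid (a point): White vinyl eraser lying flat, 22 mm (x) by 58 mm (y), 12 mm thick. The point is its centre, 6 mm above what it lies on.
- paint_mid (a point): Not of the kit: squeeze bottle of poster paint, standing, 48 mm across, 115 mm tall, with a white pointed nozzle. The point is its centre, 57 mm above its foot. Leave it.
- pen_mid (a point): Not of the kit: slim capped fibre pen, lying along its y axis, 16 mm thick and 139 mm long. The point is its centre. Leave it.
- bin_round: Place of the ink bottle. Insert block of pale wood, 88 x 124 x 24 mm (x, y, z); origin at the centre of its underside (the tray's board, 12 mm above the table), z up, y along its long side. In its centre is a round well of 64 mm diameter, 18 mm deep, so its floor is 6 mm above the origin. The four blocks lie fixed side by side in a plywood tray, in an order that changes.
- bin_small: Place of the hand stamp. Insert block of pale wood, 88 x 124 x 24 mm (x, y, z); origin at the centre of its underside (the tray's board, 12 mm above the table), z up, y along its long side. In its centre is a small oblong pocket, 51 mm (x) by 63 mm (y), 18 mm deep; floor 6 mm above the origin. Fixed in the tray.
- bin_long: Place of the glue stick. Insert block of pale wood, 88 x 124 x 24 mm (x, y, z); origin at the centre of its underside (the tray's board, 12 mm above the table), z up, y along its long side. In its centre is a long pocket, 75 mm (x) by 113 mm (y), 18 mm deep; floor 6 mm above the origin. Fixed in the tray.
- bin_square: Place of the eraser. Insert block of pale wood, 88 x 124 x 24 mm (x, y, z); origin at the centre of its underside (the tray's board, 12 mm above the table), z up, y along its long side. In its centre is a nearly square pocket, 77 mm (x) by 79 mm (y), 18 mm deep; floor 6 mm above the origin. Fixed in the tray.
Mind the look-alikes: they are no part of the job. What is shaped like the part that bears ink_mid but red is not meant.

How it is judged:
By the outcome, as a careful person would: the job done as asked, in the order asked, and still so for the second after the job is handed in, with the robot touching nothing.
It also fails if it takes over 109 s, if anything falls off the work surface, if the arm or the gripper's body presses on something with over 40 N, if the wrist force passes 120 N, or if a joint passes its speed limit or range.

## Working session

There is one attempt and no reset: what is moved stays moved. The work goes in short steps, Python scripts to look and compute and a tool call to move; the robot and the scene stay as the last step left them, time stands still between calls to the robot, and variables do not carry over. Pictures are saved under pics/ and viewed, at most 17 in all, crops included, and the job is handed in when it is done.

Besides the shell and the picture viewer there is one more tool, called after "Emit:" in YAML: its name, and indented under it one key for each argument. move_arm: Moves the arm, as the interface text tells. Its arguments: {"type":"object","properties":{"targets":{"type":"array","items":{"type":"array"}},"jaw":{"type":"number"},"squeeze":{"type":"number"}},"required":["targets"]}

```bash
ls; mkdir -p pics; python3 - <<'E'
from plant import r, viewer, recognise, outline_of, pinpoint
import cv2,numpy as np
s=r.get_state();print(s['time_s'],s['tcp_pos'],s['eef_rot'],r.grip_point_offset)
for c in ['scene','top']:
    d=viewer.capture(c);cv2.imwrite(f'pics/{c}0.png',d['image'])
    print(c,d['intrinsics'],np.linalg.inv(d['camera_from_world']))
    for n in 'ink_mid stamp_mid glue_mid rubber_mid paint_mid pen_mid bin_round bin_small bin_long bin_square'.split():
        print(n,[(np.round(p['location'],1).tolist(),round(p['score'],2)) for p in pinpoint(n,c)[:3]])
print(r.get_state()['time_s'])
E
```

```text
pics
0.0 [ 0.21585597 -0.63903998  0.22563388] [ 1.79905491e+02 -8.80276154e-03 -1.61341289e+02] -0.0188
scene [[393.74347787   0.         320.24273926]
 [  0.         393.74347787 200.44247499]
 [  0.           0.           1.        ]] [[-0.56143824  0.58977087 -0.58048034 -0.07444988]
 [-0.82750128 -0.40467178  0.38920738  0.38904491]
 [-0.00536084  0.69886413  0.71523436  0.84060135]
 [ 0.          0.          0.          1.        ]]
ink_mid [([209.0, 384.2], 0.91), ([195.5, 408.4], 0.62), ([162.7, 414.7], 0.55)]
stamp_mid [([202.2, 311.6], 0.66)]
glue_mid [([183.8, 359.2], 0.76)]
rubber_mid [([164.2, 386.7], 0.68)]
paint_mid []
pen_mid [([233.3, 342.1], 0.56)]
bin_round [([285.0, 204.3], 0.71)]
bin_small [([293.0, 244.0], 0.63)]
bin_long [([255.1, 266.9], 0.61)]
bin_square [([241.8, 231.5], 0.85)]
top [[496.89482791   0.         324.72917107]
 [  0.         496.89482791 211.51595294]
 [  0.           0.           1.        ]] [[ 0.01070302  0.99115823 -0.13225282  0.34330061]
 [-0.99985024  0.01240676  0.01206514 -0.00344315]
 [ 0.01359929  0.13210388  0.99114259  1.33506554]
 [ 0.          0.          0.          1.        ]]
ink_mid [([244.0, 418.0], 0.75), ([209.4, 455.9], 0.74), ([239.4, 381.4], 0.52)]
stamp_mid [([183.5, 324.7], 0.47)]
glue_mid [([186.0, 394.5], 0.89), ([177.2, 438.4], 0.27)]
rubber_mid [([177.8, 438.5], 0.74), ([204.0, 194.9], 0.35)]
paint_mid [([243.7, 450.8], 0.84)]
pen_mid [([230.6, 331.2], 0.48), ([244.2, 448.9], 0.27)]
bin_round [([208.8, 194.4], 0.79)]
bin_small [([235.9, 217.9], 0.63)]
bin_long [([213.5, 253.4], 0.63)]
bin_square [([184.8, 233.6], 0.85), ([211.6, 255.0], 0.21)]
1.1
```

View pics/scene0.png

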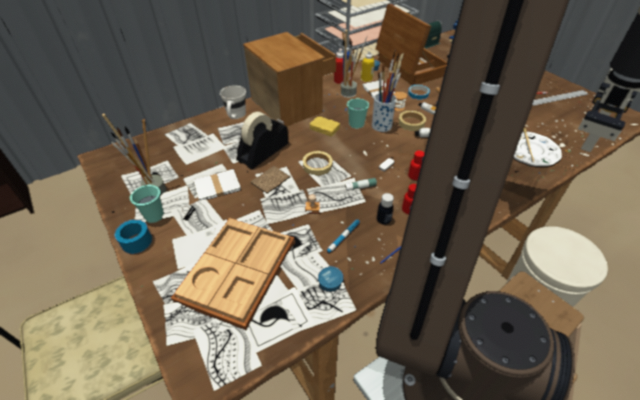

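View pics/top0.png

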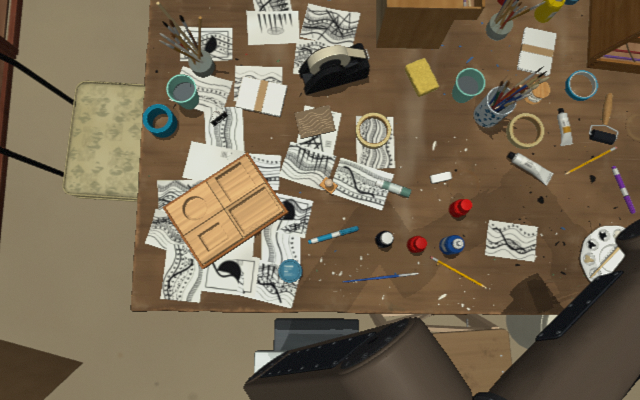

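The top view shows the dark ink bottle with a white cap at row 239, col 384. Red look-alikes are at (244,418) and (209,458), and the blue paint bottle is at (244,452). The stamp is near (184,328), the glue stick at (188,395), the eraser at (178,440) and the tray at (208,225). Next I'll triangulate and enlarge.

```bash
cat > h.py <<'E'
import numpy as np,cv2,pickle
from plant import r, viewer, recognise, outline_of, pinpoint
def ray(d,px):  # px row,col
    K=d['intrinsics'];T=np.linalg.inv(d['camera_from_world'])
    v=np.array([(px[1]-K[0,2])/K[0,0],-(px[0]-K[1,2])/K[1,1],-1.])
    v=T[:3,:3]@v; return T[:3,3],v/np.linalg.norm(v)
def onz(d,px,z):
    o,v=ray(d,px);return o+v*(z-o[2])/v[2]
def tri(obs):
    A=0;b=0
    for d,p in obs:
        o,v=ray(d,p);M=np.eye(3)-np.outer(v,v);A=A+M;b=b+M@o
    x=np.linalg.solve(A,b)
    return x,max(np.linalg.norm((np.eye(3)-np.outer(v,v))@(x-o)) for o,v in [ray(*q) for q in obs])
def proj(d,P):
    c=(d['camera_from_world']@np.append(P,1))[:3];K=d['intrinsics']
    return np.array([K[1,1]*(-c[1])/(-c[2])+K[1,2],K[0,0]*c[0]/(-c[2])+K[0,2]])
E
python3 - <<'E'
from h import *
s=viewer.capture('scene');t=viewer.capture('top')
P=dict(ink=((209,384.2),(239.4,381.4)),stamp=((202.2,311.6),(183.5,324.7)),glue=((183.8,359.2),(186,394.5)),rubber=((164.2,386.7),(177.8,438.5)),pen=((233.3,342.1),(230.6,331.2)),round=((285,204.3),(208.8,194.4)),small=((293,244),(235.9,217.9)),long=((255.1,266.9),(213.5,253.4)),square=((241.8,231.5),(184.8,233.6)))
for k,(a,b) in P.items(): x,e=tri([(s,a),(t,b)]);print(k,x.round(4),round(e,4),'top@z',onz(t,b,{'ink':.046,'stamp':.03,'glue':.012,'rubber':.006}.get(k,.012)).round(4))
im=t['image'];a=cv2.resize(im[140:280,150:310],None,fx=3.5,fy=3.5,interpolation=3);b=cv2.resize(im[150:270,300:480],None,fx=4,fy=4,interpolation=3)
cv2.imwrite('pics/tray1.png',a);cv2.imwrite('pics/obj1.png',b)
E
```

```text
ink [ 0.4429 -0.1681  0.0479] 0.0013 top@z [ 0.444  -0.1674  0.046 ]
stamp [ 0.5891 -0.0215  0.0365] 0.004 top@z [ 0.5929 -0.0184  0.03  ]
glue [ 0.5948 -0.2078  0.0037] 0.0019 top@z [ 0.592  -0.2079  0.012 ]
rubber [ 0.6148 -0.33    0.0107] 0.0024 top@z [ 0.6175 -0.3294  0.006 ]
pen [ 0.4665 -0.0403  0.0076] 0.0038 top@z [ 0.4686 -0.0374  0.012 ]
round [0.524  0.3319 0.0052] 0.0006 top@z [0.5228 0.3297 0.012 ]
small [0.4502 0.2635 0.0057] 0.0021 top@z [0.4508 0.264  0.012 ]
long [0.5093 0.1679 0.0194] 0.0032 top@z [0.5121 0.1715 0.012 ]
square [0.5859 0.2242 0.0337] 0.0009 top@z [0.5895 0.2272 0.012 ]
```

View pics/obj1.png

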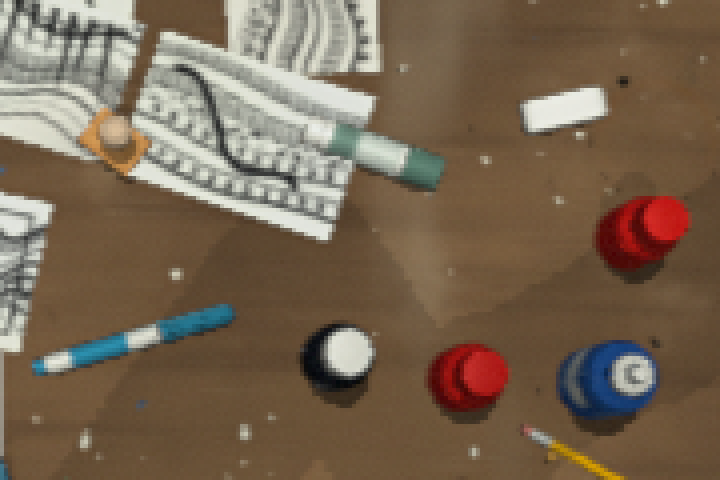

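View pics/tray1.png

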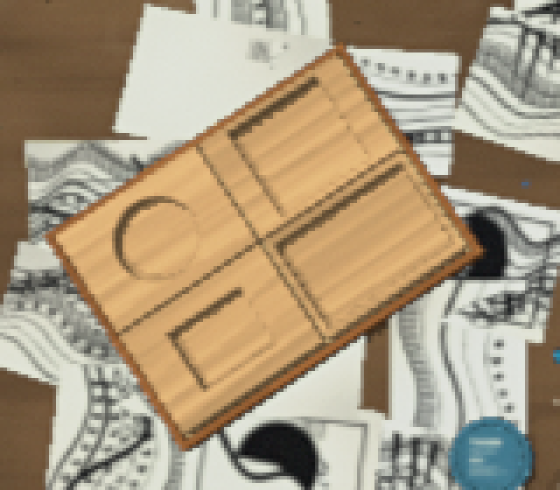

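The crop confirms the ink bottle: it is the dark one with the white cap at (239,384). The two red ones are look-alikes and the blue one is the paint. Tray layout: round is top-left, small bottom-left, square top-right and long bottom-right. The blocks' y axis runs along the long side of the tray.

Next is a move over the middle of the scene for wrist views.

```bash
cat >> h.py <<'E'
from scipy.spatial.transform import Rotation as Ro
def go(*wps):
    "wps: (x,y,z,yaw) tool down; prints rows in cm, rad from the present pose"
    s=r.get_state();p0=np.array(s['tcp_pos']);R0=Ro.from_euler('xyz',s['eef_rot'],degrees=True)
    print('t',round(s['time_s'],2),'tcp',np.round(p0,4),'rot',np.round(s['eef_rot'],1),'w',round(s['gripper_width'],4),'F',np.round(s['contact_force'],1))
    for w in wps:
        R1=Ro.from_euler('xyz',[180,0,w[3]],degrees=True);q=R0.inv()
        sh=q.apply(np.array(w[:3])-p0)*100; tv=(q*R1).as_rotvec()
        print('row',np.round(sh,2).tolist(),np.round(tv,3).tolist(),'n',round(max(np.linalg.norm(sh)/6.25,np.degrees(np.linalg.norm(tv))/10.7),1))
E
python3 -c "
from h import *
go((.46,-.25,.32,-90))"
```

```text
t 1.2 tcp [ 0.216  -0.6395  0.2266] rot [-180.     0.  -161.3] w 0.088 F [-0.1 -0.5  0.2]
row [-35.58, 29.09, -9.34] [-0.0, -0.0, -1.245] n 7.5
```

Emit:
move_arm:
  targets:
    - [[-35.6, 29.1, -9.3], [0, 0, -1.245]]
    - [[-35.6, 29.1, -9.3], [0, 0, -1.245]]
    - [[-35.6, 29.1, -9.3], [0, 0, -1.245]]
    - [[-35.6, 29.1, -9.3], [0, 0, -1.245]]
    - [[-35.6, 29.1, -9.3], [0, 0, -1.245]]
  jaw: 8.7

```text
time_s: 1.82
tcp_pos: [0.3794, -0.3782, 0.2892]
eef_rot: [-180.0, -0.0, -107.3]
contact_force: [1.0, -0.8, 0.1]
gripper_width: 0.087
gripper_force: 0.0
```

```bash
python3 -c "
from h import *
go((.46,-.25,.32,-90))"
```

```text
t 1.82 tcp [ 0.3794 -0.3782  0.2892] rot [-180.    -0.  -107.3] w 0.087 F [ 1.  -0.8  0.1]
row [-14.64, -3.89, -3.08] [-0.001, -0.0, -0.301] n 2.5
```

Emit:
move_arm:
  targets:
    - [[-14.6, -3.9, -3.1], [0, 0, -0.3]]
    - [[-14.6, -3.9, -3.1], [0, 0, -0.3]]
    - [[-14.6, -3.9, -3.1], [0, 0, -0.3]]
    - [[-14.6, -3.9, -3.1], [0, 0, -0.3]]
    - [[-14.6, -3.9, -3.1], [0, 0, -0.3]]

```text
time_s: 2.45
tcp_pos: [0.4598, -0.2526, 0.3194]
eef_rot: [180.0, 0.0, -90.4]
contact_force: [0.4, -0.5, -0.5]
gripper_width: 0.0872
gripper_force: 0.0
```

```bash
python3 - <<'E'
from h import *
go((.46,-.25,.32,-90))
d=viewer.capture('wrist');cv2.imwrite('pics/w1.png',d['image']);pickle.dump(d,open('w1.pkl','wb'))
T=np.linalg.inv(d['camera_from_world']);print(T.round(3),d['intrinsics'][0])
for n,P in dict(ink=(.443,-.168,.046),stamp=(.59,-.02,.03),glue=(.593,-.208,.012),rub=(.616,-.33,.006)).items():print(n,proj(d,P).round())
for n in 'ink_mid stamp_mid glue_mid rubber_mid'.split():
    print(n,[(np.round(p['location'],1).tolist(),round(p['score'],2)) for p in pinpoint(n,'wrist')[:3]])
E
```

```text
t 2.45 tcp [ 0.4598 -0.2526  0.3194] rot [180.    0.  -90.4] w 0.0872 F [ 0.4 -0.5 -0.5]
row [-0.26, -0.02, -0.06] [0.0, 0.0, -0.007] n 0.0
[[-1.    -0.007  0.     0.46 ]
 [ 0.007 -0.97  -0.244 -0.318]
 [ 0.002 -0.244  0.97   0.478]
 [ 0.     0.     0.     1.   ]] [358.26820305   0.         321.88025148]
ink [228. 335.]
stamp [324. 231.]
glue [192. 222.]
rub [ 97. 198.]
ink_mid [([221.0, 334.1], 0.98), ([50.1, 259.5], 0.81), ([153.3, 344.4], 0.65)]
stamp_mid [([316.8, 229.1], 0.89)]
glue_mid [([194.5, 224.6], 0.86)]
rubber_mid [([91.9, 196.4], 0.67)]
```

View pics/w1.png

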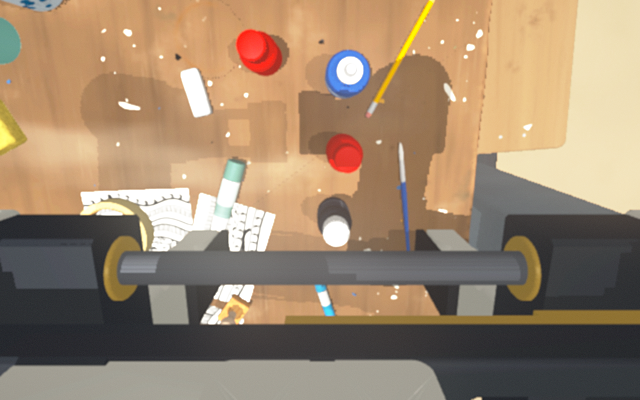

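The wrist view shows the ink bottle at (row 221, col 334), the glue stick at (190,228), the eraser at (92,196) and the stamp partly hidden at (315,232). The red look-alikes are at (50,260) and (153,345), and the paint is at (72,348). Now I'll triangulate across three views and take the axes from the masks.

```bash
cat >> h.py <<'E'
def rect(d,mask,z):
    c=max(cv2.findContours(mask.astype(np.uint8),0,1)[0],key=cv2.contourArea)[:,0]
    q=np.array([onz(d,(v,u),z)[:2]*1000 for u,v in c],np.float32)
    b=cv2.boxPoints(cv2.minAreaRect(q));e=[b[1]-b[0],b[2]-b[1]];e.sort(key=np.linalg.norm)
    return (b.mean(0)/1000).round(4),np.linalg.norm(e[1]).round(1),np.linalg.norm(e[0]).round(1),round(float(np.degrees(np.arctan2(e[1][1],e[1][0]))%180),1)
E
python3 - <<'E'
from h import *
D={c:viewer.capture(c) for c in('wrist','top','scene')}
app=dict(ink_mid=(.443,-.168,.046),stamp_mid=(.59,-.02,.03),glue_mid=(.593,-.208,.012),rubber_mid=(.616,-.33,.006))
for n,P in app.items():
    obs=[]
    for c,d in D.items():
        for p in pinpoint(n,c):
            if np.linalg.norm(np.array(p['location'])-proj(d,P))<14: obs.append((d,p['location']));break
    for k in (obs,obs[:2]):
        x,e=tri(k);print(n,len(k),x.round(4),round(e,4))
    for c in('wrist','top'):
        for m in outline_of(n,c):
            rr,cc=np.nonzero(m['mask'])
            if np.hypot(*(np.array([rr.mean(),cc.mean()])-proj(D[c],P)))<20:
                print('  ',c,round(m['score'],2),rect(D[c],m['mask'],{'glue_mid':.012,'rubber_mid':.01}.get(n,.02)),'box',np.round(m['box']));break
E
```

```text
ink_mid 2 [ 0.4423 -0.1711  0.0307] 0.0019
ink_mid 2 [ 0.4423 -0.1711  0.0307] 0.0019
   wrist 0.81 (array([ 0.444 , -0.1679], dtype=float32), np.float32(66.2), np.float32(44.4), 89.5) box [318. 199. 352. 246.]
stamp_mid 2 [ 0.5922 -0.0331  0.029 ] 0.002
stamp_mid 2 [ 0.5922 -0.0331  0.029 ] 0.002
   wrist 0.89 (array([ 0.5874, -0.0341], dtype=float32), np.float32(52.0), np.float32(31.4), 53.6) box [215. 292. 249. 326.]
glue_mid 2 [ 0.5959 -0.2     0.0055] 0.0047
glue_mid 2 [ 0.5959 -0.2     0.0055] 0.0047
   wrist 0.59 (array([ 0.5868, -0.2028], dtype=float32), np.float32(101.9), np.float32(24.1), 71.1) box [210. 159. 247. 231.]
rubber_mid 2 [ 0.6239 -0.3307  0.0057] 0.0044
rubber_mid 2 [ 0.6239 -0.3307  0.0057] 0.0044
   wrist 0.82 (array([ 0.6167, -0.3352], dtype=float32), np.float32(59.6), np.float32(25.2), 102.6) box [178.  70. 213. 117.]
```

Emit:
move_arm:
  targets:
    - [[-8.4, 1.6, 8], [0, 0, -0.007]]
    - [[-8.4, 1.6, 14], [0, 0, -0.007]]
    - [[-8.4, 1.6, 14], [0, 0, -0.007]]
    - [[-8.4, 1.6, 14], [0, 0, -0.007]]
    - [[-8.4, 1.6, 14], [0, 0, -0.007]]

```text
time_s: 4.47
tcp_pos: [0.4459, -0.1689, 0.181]
eef_rot: [-179.9, -0.0, -90.0]
contact_force: [0.5, -0.8, 1.1]
gripper_width: 0.0869
gripper_force: 0.0
```

```bash
python3 - <<'E'
from h import *
go((.4435,-.169,.036,-90))
w1=pickle.load(open('w1.pkl','rb'))
d=viewer.capture('wrist');cv2.imwrite('pics/w2.png',d['image'])
P=(.443,-.169,.046);print(proj(d,P))
l=[(np.round(p['location'],1).tolist(),round(p['score'],2)) for p in pinpoint('ink_mid','wrist')[:3]];print(l)
for p,s in l: print(tri([(w1,(221,334.1)),(d,p)]), onz(d,p,.046))
m=outline_of('ink_mid','wrist');print([(x['score'],x['box']) for x in m])
E
```

```text
t 4.47 tcp [ 0.4459 -0.1689  0.181 ] rot [-179.9   -0.   -90. ] w 0.0869 F [ 0.5 -0.8  1.1]
row [0.0, 0.26, 14.5] [-0.002, -0.001, 0.0] n 2.3
[186.5586283  325.36275471]
[([68.8, 341.3], 0.67), ([181.1, 324.0], 0.56)]
(array([ 0.44644304, -0.24308657,  0.24902114]), np.float64(0.00510825920362038)) [ 0.43093513 -0.26249368  0.046     ]
(array([ 0.44368618, -0.16823696,  0.01930315]), np.float64(0.0003117109077878862)) [ 0.44415298 -0.1736691   0.046     ]
[(0.71, [310.6, 39.0, 369.4, 102.6]), (0.57, [296.6, 146.3, 350.6, 212.0])]
```

View pics/w2.png

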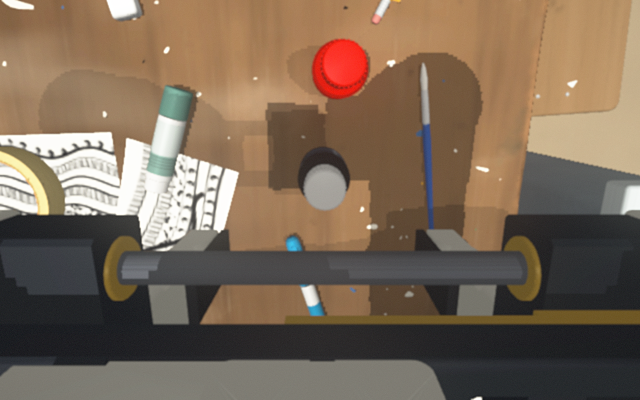

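The ink bottle is at (185,325), cap centre (187,325), with the red look-alike behind it at (68,341). I'll triangulate the cap top from the two wrist views.

```bash
python3 - <<'E'
from h import *
w1=pickle.load(open('w1.pkl','rb'));d=viewer.capture('wrist')
def cap(im,r0,r1,c0,c1):
    g=cv2.cvtColor(im,6)[r0:r1,c0:c1];sat=im[r0:r1,c0:c1].max(2).astype(int)-im[r0:r1,c0:c1].min(2)
    m=((g>110)&(sat<25)).astype(np.uint8);n,l,s,c=cv2.connectedComponentsWithStats(m);k=1+s[1:,4].argmax();print(s[k]);return (s[k][1]+s[k][3]/2+r0-.5,s[k][0]+s[k][2]/2+c0-.5)
a=cap(w1['image'],205,248,315,355);b=cap(d['image'],150,220,298,352)
print(a,b,tri([(w1,a),(d,b)]),onz(w1,a,.09),onz(d,b,.09))
E
```

```text
[  7  10  28  32 700]
[   6   15   42   45 1499]
(np.float64(230.5), np.float64(335.5)) (np.float64(187.0), np.float64(324.5)) (array([ 0.44392069, -0.17604734,  0.07897171]), np.float64(8.388462419814406e-05)) [ 0.44427775 -0.17999641  0.09      ] [ 0.44407212 -0.17849757  0.09      ]
```

Emit:
move_arm:
  targets:
    - [[0.5, 0.2, 6], [0, 0, 0]]
    - [[0.5, 0.2, 12], [0, 0, 0]]
    - [[0.5, 0.2, 14.8], [0, 0, 0]]
    - [[0.5, 0.2, 14.8], [0, 0, 0]]
    - [[0.5, 0.2, 14.8], [0, 0, 0]]

```text
time_s: 5.3
tcp_pos: [0.444, -0.1737, 0.0329]
eef_rot: [-179.9, -0.0, -90.0]
contact_force: [0.4, 0.8, 0.2]
gripper_width: 0.087
gripper_force: 0.0
```

Emit:
move_arm:
  targets:
    - [[0, 0, 0], [0, 0, 0]]
    - [[0, 0, 0], [0, 0, 0]]
    - [[0, 0, 0], [0, 0, 0]]
    - [[0, 0, 0], [0, 0, 0]]
    - [[0, 0, 0], [0, 0, 0]]
  jaw: 3.0
  squeeze: 20

```text
time_s: 5.92
tcp_pos: [0.443, -0.1735, 0.0317]
eef_rot: [-180.0, -0.0, -90.0]
contact_force: [1.0, 0.3, 1.1]
gripper_width: 0.0424
gripper_force: 4.1
```

Emit:
move_arm:
  targets:
    - [[0, 0, 0], [0, 0, 0]]
    - [[0, 0, -3], [0, 0, 0]]
    - [[0, 0, -9], [0, 0, 0]]
    - [[0, 0, -15], [0, 0, 0]]
    - [[0, 0, -15], [0, 0, 0]]

```text
time_s: 6.55
tcp_pos: [0.4453, -0.1737, 0.1862]
eef_rot: [-179.5, -0.0, -90.0]
contact_force: [-0.1, -0.1, -2.0]
gripper_width: 0.0424
gripper_force: 19.9
```

```bash
cat > tray.py <<'E'
from h import *
import sys
def look(cams):
    for c in cams:
        d=viewer.capture(c);pickle.dump(d,open(f'{c}_l.pkl','wb'))
        for n in 'bin_round bin_small bin_square bin_long'.split():
            for m in outline_of(n,c)[:2]:
                print(c,n,round(m['score'],2),rect(d,m['mask'],.036),'pin',[ (onz(d,p['location'],.012)[:2].round(4).tolist(),round(p['score'],2)) for p in pinpoint(n,c)[:2]])
look(sys.argv[1:])
E
python3 tray.py top scene; python3 -c "
from h import *
d=pickle.load(open('top_l.pkl','rb'))
for u,v in [(48,238),(342,47),(483,250),(183,448),(263,240)]: print(onz(d,(140+(v)/3.5-.4,150+u/3.5-.4),.036).round(4))
go((.46,.0,.24,-90),(.47,.13,.24,-57))"
```

```text
top bin_round 0.75 (array([ 0.6176, -0.3288], dtype=float32), np.float32(53.7), np.float32(19.1), 90.8) pin [([0.5307, 0.3276], 0.98)]
top bin_round 0.59 (array([0.5229, 0.324 ], dtype=float32), np.float32(126.9), np.float32(95.8), 124.5) pin [([0.5307, 0.3276], 0.98)]
top bin_small 0.69 (array([0.4469, 0.2715], dtype=float32), np.float32(127.1), np.float32(93.3), 124.6) pin [([0.4473, 0.2692], 0.62)]
top bin_square 0.66 (array([0.5939, 0.22  ], dtype=float32), np.float32(125.5), np.float32(93.0), 124.3) pin [([0.5871, 0.2258], 0.9), ([0.599, -0.0343], 0.35)]
top bin_long 0.72 (array([0.5199, 0.1682], dtype=float32), np.float32(125.5), np.float32(90.1), 127.1) pin [([0.5035, 0.1697], 0.66), ([0.5857, -0.2133], 0.62)]
scene bin_round 0.72 (array([0.517 , 0.3259], dtype=float32), np.float32(132.2), np.float32(92.6), 125.2) pin [([0.5168, 0.3352], 0.92)]
scene bin_small 0.83 (array([0.441 , 0.2741], dtype=float32), np.float32(129.8), np.float32(95.5), 125.7) pin [([0.4377, 0.27], 0.75)]
scene bin_square 0.74 (array([0.5928, 0.2185], dtype=float32), np.float32(127.6), np.float32(93.8), 124.6) pin [([0.5997, 0.2267], 0.77)]
scene bin_long 0.72 (array([0.5151, 0.1666], dtype=float32), np.float32(125.9), np.float32(93.6), 124.9) pin [([0.5099, 0.1678], 0.74), ([0.5824, -0.3314], 0.71)]
[0.5217 0.4052 0.036 ]
[0.6718 0.1894 0.036 ]
[0.5167 0.0786 0.036 ]
[0.3661 0.2973 0.036 ]
[0.5222 0.2441 0.036 ]
t 7.5 tcp [ 0.4426 -0.1734  0.1815] rot [-180.    0.  -90.] w 0.042 F [-0.3  0.1 -0.2]
row [-17.35, -1.73, -5.85] [-0.0, 0.0, -0.0] n 2.9
row [-30.35, -2.72, -5.85] [-0.0, 0.0, -0.576] n 5.0
```

Emit:
move_arm:
  targets:
    - [[-6, -1, -5], [0, 0, 0]]
    - [[-12, -2, -10], [0, 0, 0]]
    - [[-18, -4, -10], [0, 0, 0]]
    - [[-22, -5, -10], [0, 0, 0]]
    - [[-22, -5, -10], [0, 0, 0]]

```text
time_s: 8.12
tcp_pos: [0.4937, 0.0499, 0.2819]
eef_rot: [-179.9, 0.0, -89.8]
contact_force: [0.6, -0.0, -2.0]
gripper_width: 0.0416
gripper_force: 19.9
```

```bash
python3 tray.py wrist; python3 -c "
from h import *
d=pickle.load(open('wrist_l.pkl','rb'));cv2.imwrite('pics/w3.png',d['image'])
go((.521,.325,.25,-57))"
```

```text
wrist bin_small 0.6 (array([0.428 , 0.2279], dtype=float32), np.float32(29.1), np.float32(6.1), 106.5) pin []
wrist bin_square 0.54 (array([0.5559, 0.2219], dtype=float32), np.float32(42.0), np.float32(14.0), 83.6) pin []
wrist bin_long 0.74 (array([0.5526, 0.1199], dtype=float32), np.float32(43.0), np.float32(16.8), 34.5) pin [([0.4946, 0.1689], 0.16)]
t 8.53 tcp [0.4925 0.0454 0.2815] rot [-180.    -0.   -90.1] w 0.0419 F [ 0.2 -0.6 -0.9]
row [-27.96, -2.79, 3.15] [-0.0, -0.0, -0.578] n 4.5
```

View pics/w3.png

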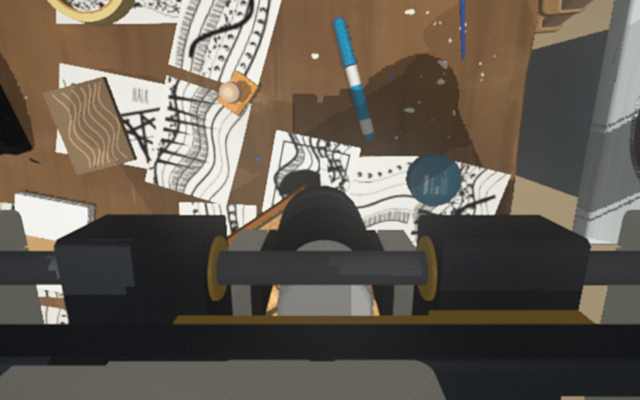

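The wrist camera sees ahead along tool +x, so the tray is hidden from here. The stamp shows clearly at (92,232). Going above the round well with yaw -55 will put the tray's other half in view.

Emit:
move_arm:
  targets:
    - [[-28, -2.7, 1], [0, 0, -0.61]]
    - [[-28, -2.7, 1], [0, 0, -0.61]]
    - [[-28, -2.7, 1], [0, 0, -0.61]]
    - [[-28, -2.7, 1], [0, 0, -0.61]]
    - [[-28, -2.7, 1], [0, 0, -0.61]]

```text
time_s: 9.15
tcp_pos: [0.52, 0.3285, 0.2707]
eef_rot: [180.0, -0.0, -55.0]
contact_force: [-0.3, -0.3, -0.7]
gripper_width: 0.0419
gripper_force: 19.9
```

```bash
cp wrist_l.pkl w3.pkl; sleep 0; python3 tray.py wrist; python3 -c "
from h import *
d=pickle.load(open('wrist_l.pkl','rb'));cv2.imwrite('pics/w4.png',d['image'])
go((.5195,.3253,.25,-55.2),(.5195,.3253,.053,-55.2))"
```

```text
wrist bin_round 0.62 (array([0.5221, 0.3219], dtype=float32), np.float32(119.6), np.float32(88.1), 124.6) pin [([0.5215, 0.3273], 0.65)]
wrist bin_round 0.38 (array([0.447 , 0.2724], dtype=float32), np.float32(122.5), np.float32(91.9), 125.0) pin [([0.5215, 0.3273], 0.65)]
wrist bin_small 0.76 (array([0.4478, 0.2724], dtype=float32), np.float32(123.6), np.float32(92.3), 124.8) pin [([0.4441, 0.2715], 0.67), ([0.598, 0.2213], 0.15)]
wrist bin_small 0.27 (array([0.586, 0.23 ], dtype=float32), np.float32(98.1), np.float32(88.3), 125.0) pin [([0.4441, 0.2715], 0.67), ([0.598, 0.2213], 0.15)]
wrist bin_square 0.95 (array([0.5853, 0.2302], dtype=float32), np.float32(99.2), np.float32(90.7), 125.0) pin [([0.5989, 0.217], 0.57)]
wrist bin_long 0.89 (array([0.5121, 0.1789], dtype=float32), np.float32(99.2), np.float32(92.4), 125.1) pin [([0.5174, 0.1683], 0.56)]
wrist bin_long 0.25 (array([0.4472, 0.2725], dtype=float32), np.float32(122.8), np.float32(90.9), 124.8) pin [([0.5174, 0.1683], 0.56)]
t 9.75 tcp [0.52   0.3259 0.2719] rot [-180.     0.   -55.1] w 0.0423 F [ 0.   0.2 -1. ]
row [0.02, 0.08, 2.19] [-0.001, 0.0, 0.001] n 0.4
row [0.02, 0.09, 21.89] [-0.001, 0.0, 0.001] n 3.5
```

View pics/w4.png

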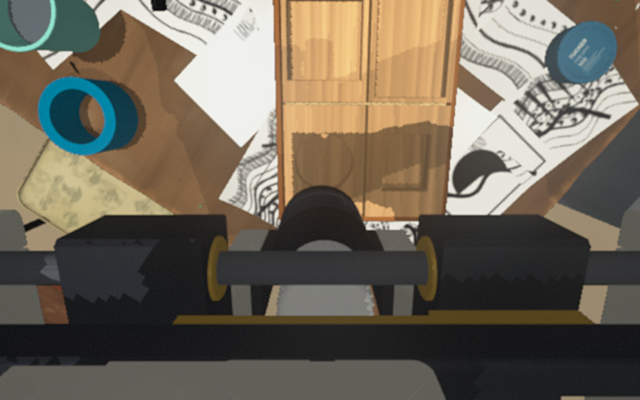

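Most of the tray is visible: its cross is at (103,368), the round well near (158,322) and the small pocket near (175,405). The axes agree with the top view (124.8°). I'll check the tray's height at the cross.

```bash
python3 -c "
from h import *
d=pickle.load(open('wrist_l.pkl','rb'));t=pickle.load(open('top_l.pkl','rb'))
print(tri([(d,(103,368)),(t,(208.2,224.8))]),onz(d,(103,368),.036),onz(t,(208.2,224.8),.036))
go((.5218,.324,.10,-55.2),(.5218,.324,.054,-55.2))"
```

```text
(array([0.52028384, 0.24362649, 0.04231488]), np.float64(0.0013413335261360248)) [0.51864488 0.24401371 0.036     ] [0.52215468 0.24393609 0.036     ]
t 9.75 tcp [0.52   0.3259 0.2719] rot [-180.     0.   -55.1] w 0.0423 F [ 0.   0.2 -1. ]
row [0.26, -0.03, 17.19] [-0.001, 0.0, 0.001] n 2.8
row [0.26, -0.02, 21.79] [-0.001, 0.0, 0.001] n 3.5
```

Emit:
move_arm:
  targets:
    - [[0.3, -0.1, 6], [0, 0, 0]]
    - [[0.3, -0.1, 12], [0, 0, 0]]
    - [[0.3, -0.1, 17], [0, 0, 0]]
    - [[0.3, -0.1, 20], [0, 0, 0]]
    - [[0.3, -0.1, 21.6], [0, 0, 0]]

```text
time_s: 10.38
tcp_pos: [0.522, 0.3239, 0.0539]
eef_rot: [179.9, -0.0, -55.1]
contact_force: [0.2, 0.9, -0.8]
gripper_width: 0.0421
gripper_force: 19.9
```

Emit:
move_arm:
  targets:
    - [[0, 0, 0.3], [0, 0, 0]]
    - [[0, 0, 0.5], [0, 0, 0]]
    - [[0, 0, 0.5], [0, 0, 0]]
    - [[0, 0, 0.5], [0, 0, 0]]

```text
time_s: 10.88
tcp_pos: [0.5228, 0.325, 0.0515]
eef_rot: [-179.9, 0.0, -55.1]
contact_force: [0.7, -0.8, 0.1]
gripper_width: 0.0421
gripper_force: 19.9
```

Emit:
move_arm:
  targets:
    - [[0, 0, 0.1], [0, 0, 0]]
    - [[0, 0, 0.2], [0, 0, 0]]
    - [[0, 0, 0.2], [0, 0, 0]]

```text
time_s: 11.25
tcp_pos: [0.5226, 0.3249, 0.0497]
eef_rot: [-179.9, -0.0, -55.1]
contact_force: [-2.4, -0.8, 7.2]
gripper_width: 0.0415
gripper_force: 20.0
```

Contact with the floor at 7 N. Release slowly and rise.

Emit:
move_arm:
  targets:
    - [[0, 0, 0], [0, 0, 0]]
    - [[0, 0, 0], [0, 0, 0]]
    - [[0, 0, 0], [0, 0, 0]]
    - [[0, 0, 0], [0, 0, 0]]
  jaw: 5.2

```text
time_s: 11.75
tcp_pos: [0.5224, 0.3245, 0.0484]
eef_rot: [180.0, -0.0, -55.1]
contact_force: [0.4, 0.5, 0.8]
gripper_width: 0.0524
gripper_force: 0.0
```

Emit:
move_arm:
  targets:
    - [[0, 0, 0], [0, 0, 0]]
    - [[0, 0, 0], [0, 0, 0]]
    - [[0, 0, -4], [0, 0, 0]]
    - [[0, 0, -10], [0, 0, 0]]
    - [[0, 0, -16], [0, 0, 0]]
  jaw: 8.0

```text
time_s: 12.38
tcp_pos: [0.5222, 0.3244, 0.2101]
eef_rot: [180.0, -0.0, -55.1]
contact_force: [0.7, 0.6, 0.5]
gripper_width: 0.0799
gripper_force: 0.0
```

```bash
python3 - <<'E'
from h import *
w3=pickle.load(open('w3.pkl','rb'))
# stamp knob top / foot from w3
m=cv2.cvtColor(w3['image'],40)[55:130,200:275]; print(m[37,32],m[45,50])
from collections import Counter
S=(m[...,1]>150)&(m[...,0]>8)&(m[...,0]<22)&(m[...,2]>150)
n,l,s,c=cv2.connectedComponentsWithStats(S.astype(np.uint8));k=1+s[1:,4].argmax();print(s[k])
full=np.zeros((400,640),bool);full[55:130,200:275]=(l==k);print('foot',[rect(w3,full,z) for z in(.01,.015,.02)])
cv2.imwrite('pics/st.png',cv2.resize(w3['image'][60:125,200:275],None,fx=8,fy=8,interpolation=3))
print('knob',onz(w3,(92,231),.05))
go((.59,-.03,.25,35))
E
```

```text
[ 17  68 233] [ 16 119 111]
[ 35  28  23  31 110]
foot [(array([ 0.5816, -0.023 ], dtype=float32), np.float32(39.5), np.float32(6.7), 56.7), (array([ 0.5806, -0.0229], dtype=float32), np.float32(39.0), np.float32(6.6), 56.7), (array([ 0.5796, -0.0228], dtype=float32), np.float32(38.5), np.float32(6.5), 56.7)]
knob [ 0.58885972 -0.02937667  0.05      ]
t 12.38 tcp [0.5222 0.3244 0.2101] rot [180.   -0.  -55.1] w 0.0799 F [0.7 0.6 0.5]
row [32.94, 14.73, -3.97] [0.001, 0.0, -1.572] n 8.4
```

View pics/st.png

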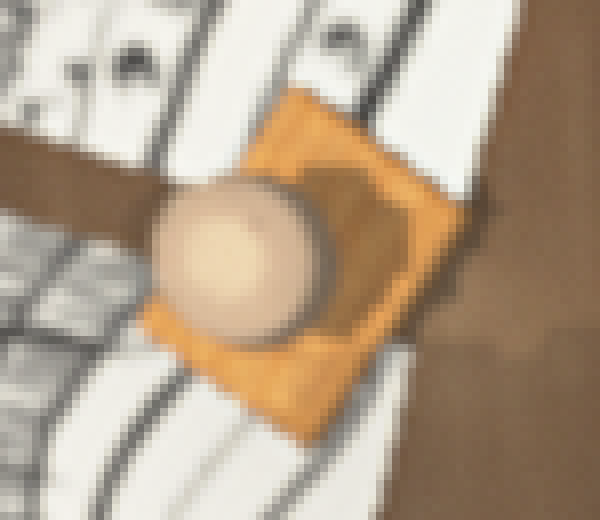

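The enlarged crop shows the stamp's knob at (92,229). The foot corners are at (71,237), (86,258), (116,239) and (101,217), with the long side at about 56.6° in the world.

```bash
python3 - <<'E'
from h import *
w3=pickle.load(open('w3.pkl','rb'))
f=lambda u,v:(60+v/8-.5,200+u/8-.5)
q=[onz(w3,f(*p),.012)[:2]*1000 for p in[(293,88),(468,205),(310,445),(140,325)]];q=np.array(q)
for i in range(4):e=q[(i+1)%4]-q[i];print(np.linalg.norm(e).round(1),np.degrees(np.arctan2(e[1],e[0])).round(1)%180)
print(q.mean(0),'knobtop',onz(w3,f(235,262),.052))
go((.589,-.028,.22,-33.4))
E
```

```text
28.8 146.9
41.5 54.0
29.0 144.6
40.3 53.7
[590.91421175 -29.74516132] knobtop [ 0.59059996 -0.02904772  0.052     ]
t 12.38 tcp [0.5222 0.3244 0.2101] rot [180.   -0.  -55.1] w 0.0799 F [0.7 0.6 0.5]
row [32.71, 14.7, -0.97] [0.001, -0.0, -0.378] n 5.7
```

Emit:
move_arm:
  targets:
    - [[32.9, 14.8, 0], [0, 0, -0.347]]
    - [[32.9, 14.8, 0], [0, 0, -0.347]]
    - [[32.9, 14.8, 0], [0, 0, -0.347]]
    - [[32.9, 14.8, 0], [0, 0, -0.347]]
    - [[32.9, 14.8, 0], [0, 0, -0.347]]
  jaw: 7.5

```text
time_s: 13.0
tcp_pos: [0.5806, 0.0157, 0.2088]
eef_rot: [-180.0, -0.0, -35.2]
contact_force: [0.5, 0.4, -0.4]
gripper_width: 0.0747
gripper_force: 0.0
```

```bash
python3 -c "
from h import *
go((.5907,-.0294,.16,-35.2),(.5907,-.0294,.031,-35.2))"
```

```text
t 13.0 tcp [0.5806 0.0157 0.2088] rot [-180.    -0.   -35.2] w 0.0747 F [ 0.5  0.4 -0.4]
row [3.42, 3.1, 4.88] [-0.001, -0.0, 0.0] n 1.1
row [3.42, 3.11, 17.78] [-0.001, -0.0, 0.0] n 2.9
```

Emit:
move_arm:
  targets:
    - [[3.4, 3.1, 2], [0, 0, 0]]
    - [[3.4, 3.1, 4.9], [0, 0, 0]]
    - [[3.4, 3.1, 4.9], [0, 0, 0]]
    - [[3.4, 3.1, 4.9], [0, 0, 0]]

```text
time_s: 13.5
tcp_pos: [0.5909, -0.027, 0.1606]
eef_rot: [-180.0, -0.1, -35.1]
contact_force: [0.2, -0.1, 0.1]
gripper_width: 0.0752
gripper_force: 0.0
```

```bash
python3 -c "
from h import *
go((.5907,-.0294,.031,-35.2))
d=viewer.capture('wrist');print(proj(d,(.5907,-.0294,.03)))
w3=pickle.load(open('w3.pkl','rb'))
for p in pinpoint('stamp_mid','wrist')[:2]: print(p,onz(d,p['location'],.03))
"
```

```text
t 13.5 tcp [ 0.5909 -0.027   0.1606] rot [-1.80e+02 -1.00e-01 -3.51e+01] w 0.0752 F [ 0.2 -0.1  0.1]
row [0.11, 0.22, 12.96] [-0.0, -0.001, 0.001] n 2.1
[186.13336323 324.02449202]
{'location': [186.6, 322.4], 'score': 0.67} [ 0.59114902 -0.02807568  0.03      ]
```

Emit:
move_arm:
  targets:
    - [[0.1, 0.2, 5], [0, 0, 0]]
    - [[0.1, 0.2, 10], [0, 0, 0]]
    - [[0.1, 0.2, 12.9], [0, 0, 0]]
    - [[0.1, 0.2, 12.9], [0, 0, 0]]
    - [[0.1, 0.2, 12.9], [0, 0, 0]]

```text
time_s: 14.22
tcp_pos: [0.5914, -0.029, 0.0323]
eef_rot: [-179.9, -0.1, -35.1]
contact_force: [0.1, 0.3, 0.2]
gripper_width: 0.0754
gripper_force: 0.0
```

Emit:
move_arm:
  targets:
    - [[0, 0, 0], [0, 0, 0]]
    - [[0, 0, 0], [0, 0, 0]]
    - [[0, 0, 0], [0, 0, 0]]
    - [[0, 0, 0], [0, 0, 0]]
    - [[0, 0, 0], [0, 0, 0]]
  jaw: 1.2
  squeeze: 20

```text
time_s: 14.85
tcp_pos: [0.59, -0.0297, 0.0306]
eef_rot: [180.0, 0.0, -35.2]
contact_force: [0.2, 1.1, -0.5]
gripper_width: 0.0308
gripper_force: 0.0
```

Emit:
move_arm:
  targets:
    - [[0, 0, 0], [0, 0, 0]]
    - [[0, 0, -3], [0, 0, 0]]
    - [[0, 0, -9], [0, 0, 0]]
    - [[0, 0, -15], [0, 0, 0]]
    - [[0, 0, -17], [0, 0, 0]]

```text
time_s: 15.48
tcp_pos: [0.5917, -0.0294, 0.205]
eef_rot: [-179.8, -0.3, -35.2]
contact_force: [-0.2, -0.0, -2.2]
gripper_width: 0.0211
gripper_force: 20.0
```

```bash
python3 -c "
from h import *
go((.4475,.2715,.2,34.8))"
```

```text
t 15.47 tcp [ 0.5917 -0.0294  0.205 ] rot [-179.8   -0.3  -35.2] w 0.0211 F [-0.2 -0.  -2.2]
row [-29.13, -16.29, 0.44] [-0.001, -0.007, -1.221] n 6.5
```

Emit:
move_arm:
  targets:
    - [[-29.1, -16.3, 0], [0, 0, -1.221]]
    - [[-29.1, -16.3, 0], [0, 0, -1.221]]
    - [[-29.1, -16.3, 0], [0, 0, -1.221]]
    - [[-29.1, -16.3, 0], [0, 0, -1.221]]
    - [[-29.1, -16.3, 0], [0, 0, -1.221]]

```text
time_s: 16.1
tcp_pos: [0.4541, 0.2539, 0.2007]
eef_rot: [-180.0, -0.0, 18.9]
contact_force: [1.0, 0.4, -0.7]
gripper_width: 0.0212
gripper_force: 20.0
```

```bash
python3 -c "
from h import *
go((.4475,.2715,.2,34.8))"
```

```text
t 16.1 tcp [0.4541 0.2539 0.2007] rot [-180.    -0.    18.9] w 0.0212 F [ 1.   0.4 -0.7]
row [-0.05, -1.87, 0.07] [-0.0, -0.0, -0.278] n 1.5
```

Emit:
move_arm:
  targets:
    - [[0, -1.9, 0], [0, 0, -0.278]]
    - [[0, -1.9, 0], [0, 0, -0.278]]
    - [[0, -1.9, 0], [0, 0, -0.278]]
    - [[0, -1.9, 0], [0, 0, -0.278]]

```text
time_s: 16.6
tcp_pos: [0.4492, 0.2701, 0.2004]
eef_rot: [180.0, 0.0, 34.3]
contact_force: [-0.8, 0.0, -1.4]
gripper_width: 0.0212
gripper_force: 20.0
```

```bash
python3 -c "
from h import *
go((.4475,.2720,.1,34.8),(.4475,.2720,.052,34.8))
d=viewer.capture('wrist');t=viewer.capture('top');s=viewer.capture('scene')
a=cv2.resize(t['image'][150:275,155:295],None,fx=3,fy=3,interpolation=3);b=cv2.resize(s['image'][190:330,160:310],(402,375),interpolation=3)
cv2.imwrite('pics/c5.png',np.hstack([cv2.resize(d['image'],(600,375))[:,100:470],b]) )
for p in pinpoint('stamp_mid','scene')[:2]+pinpoint('stamp_mid','wrist')[:2]: print(p)
print(proj(s,(.4475,.272,.2)),proj(d,(.4475,.272,.2)))
for n in('bin_round','bin_small'):
  for m in outline_of(n,'wrist')[:1]:print(n,rect(d,m['mask'],.036))
"
```

```text
t 16.6 tcp [0.4492 0.2701 0.2004] rot [180.    0.   34.3] w 0.0212 F [-0.8  0.  -1.4]
row [-0.03, -0.26, 10.04] [0.0, 0.0, -0.009] n 1.6
row [-0.03, -0.26, 14.84] [0.0, 0.0, -0.009] n 2.4
{'location': [244.0, 229.7], 'score': 0.81}
{'location': [296.4, 242.7], 'score': 0.23}
{'location': [245.7, 320.4], 'score': 0.94}
[245.58890461 226.16323049] [248.19844784 315.81238977]
bin_round (array([0.5201, 0.3233], dtype=float32), np.float32(125.1), np.float32(88.8), 124.3)
bin_small (array([0.4463, 0.2718], dtype=float32), np.float32(124.2), np.float32(89.6), 125.0)
```

View pics/c5.png

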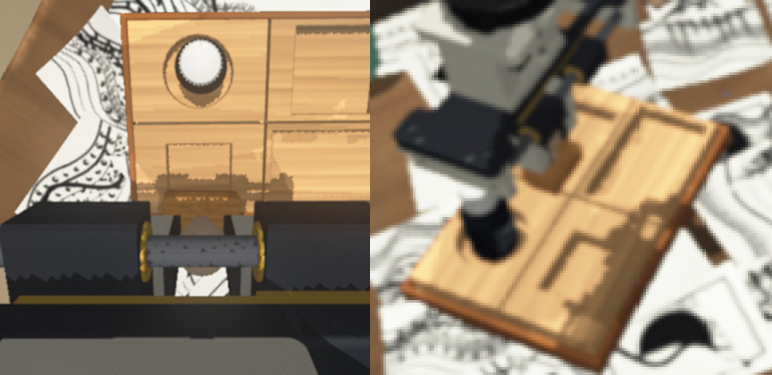

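The ink bottle stands in its well (crop 200,60) and the stamp hangs straight, aligned with the pocket. Lowering it.

Emit:
move_arm:
  targets:
    - [[0, -0.3, 5], [0, 0, -0.009]]
    - [[0, -0.3, 10], [0, 0, -0.009]]
    - [[0, -0.3, 13], [0, 0, -0.009]]
    - [[0, -0.3, 14.5], [0, 0, -0.009]]
    - [[0, -0.3, 14.7], [0, 0, -0.009]]

```text
time_s: 17.58
tcp_pos: [0.4475, 0.2727, 0.0531]
eef_rot: [180.0, 0.1, 35.0]
contact_force: [-0.3, 0.2, -0.5]
gripper_width: 0.0213
gripper_force: 20.0
```

Emit:
move_arm:
  targets:
    - [[0, 0, 0.2], [0, 0, 0]]
    - [[0, 0, 0.3], [0, 0, 0]]
    - [[0, 0, 0.3], [0, 0, 0]]

```text
time_s: 17.95
tcp_pos: [0.4478, 0.2732, 0.0512]
eef_rot: [-180.0, -0.1, 35.0]
contact_force: [-0.1, 0.2, -0.9]
gripper_width: 0.0211
gripper_force: 20.0
```

Emit:
move_arm:
  targets:
    - [[0, 0, 0.1], [0, 0, 0]]
    - [[0, 0, 0.2], [0, 0, 0]]
    - [[0, 0, 0.2], [0, 0, 0]]

```text
time_s: 18.32
tcp_pos: [0.4475, 0.2729, 0.0485]
eef_rot: [180.0, -0.0, 35.0]
contact_force: [0.0, 0.8, -0.3]
gripper_width: 0.0212
gripper_force: 20.0
```

Emit:
move_arm:
  targets:
    - [[0, 0, 0.1], [0, 0, 0]]
    - [[0, 0, 0.2], [0, 0, 0]]
    - [[0, 0, 0.2], [0, 0, 0]]

```text
time_s: 18.7
tcp_pos: [0.4482, 0.2738, 0.0481]
eef_rot: [-180.0, -0.1, 35.0]
contact_force: [-4.9, -0.6, 14.0]
gripper_width: 0.0211
gripper_force: 20.0
```

Emit:
move_arm:
  targets:
    - [[0, 0, -0.1], [0, 0, 0]]
    - [[0, 0, -0.1], [0, 0, 0]]
    - [[0, 0, -0.1], [0, 0, 0]]
    - [[0, 0, -0.1], [0, 0, 0]]
  jaw: 4.0

```text
time_s: 19.2
tcp_pos: [0.4475, 0.2727, 0.0473]
eef_rot: [180.0, 0.0, 35.0]
contact_force: [-1.3, 0.4, -0.0]
gripper_width: 0.0397
gripper_force: 0.0
```

Emit:
move_arm:
  targets:
    - [[0, 0, 0], [0, 0, 0]]
    - [[0, 0, -4], [0, 0, 0]]
    - [[0, 0, -10], [0, 0, 0]]
    - [[0, 0, -16], [0, 0, 0]]
    - [[0, 0, -16], [0, 0, 0]]
  jaw: 5.0

```text
time_s: 19.82
tcp_pos: [0.4496, 0.2748, 0.2129]
eef_rot: [-179.9, -0.5, 35.0]
contact_force: [0.0, 0.2, -1.5]
gripper_width: 0.05
gripper_force: 0.0
```

```bash
python3 - <<'E'
from h import *
w1=pickle.load(open('w1.pkl','rb'))
t=viewer.capture('top')
for n in('glue_mid','rubber_mid'):
  for m in outline_of(n,'top')[:2]:print(n,round(m['score'],2),rect(t,m['mask'],.012 if n[0]=='g' else .01))
go((.59,-.205,.21,-14))
E
```

```text
glue_mid 0.77 (array([ 0.5872, -0.2027], dtype=float32), np.float32(94.9), np.float32(23.6), 72.0)
rubber_mid 0.52 (array([ 0.6191, -0.3347], dtype=float32), np.float32(57.4), np.float32(23.2), 102.2)
t 19.98 tcp [0.447  0.2725 0.2069] rot [-1.80e+02  1.00e-01  3.49e+01] w 0.0498 F [-0.1 -0.6  0.1]
row [-15.63, 47.33, -0.3] [0.0, 0.001, 0.854] n 8.0
```

```bash
python3 -c "
from h import *
go((.587,-.203,.22,-108.5))"
```

```text
t 19.98 tcp [0.447  0.2725 0.2069] rot [-1.80e+02  1.00e-01  3.49e+01] w 0.0498 F [-0.1 -0.6  0.1]
row [-15.76, 46.99, -1.3] [0.001, 0.001, 2.504] n 13.4
```

Emit:
move_arm:
  targets:
    - [[-15.8, 47, -1.3], [0, 0, 2.504]]
    - [[-15.8, 47, -1.3], [0, 0, 2.504]]
    - [[-15.8, 47, -1.3], [0, 0, 2.504]]
    - [[-15.8, 47, -1.3], [0, 0, 2.504]]
    - [[-15.8, 47, -1.3], [0, 0, 2.504]]

```text
time_s: 20.6
tcp_pos: [0.5352, -0.029, 0.2141]
eef_rot: [179.9, 0.1, -19.1]
contact_force: [1.0, 0.4, 0.6]
gripper_width: 0.0503
gripper_force: 0.0
```

```bash
python3 -c "
from h import *
go((.587,-.203,.22,-108.5))"
```

```text
t 20.6 tcp [ 0.5352 -0.029   0.2141] rot [ 1.799e+02  1.000e-01 -1.910e+01] w 0.0503 F [1.  0.4 0.6]
row [10.59, 14.75, -0.59] [0.003, 0.001, 1.56] n 8.4
```

Emit:
move_arm:
  targets:
    - [[10.6, 14.7, -0.6], [0, 0, 1.56]]
    - [[10.6, 14.7, -0.6], [0, 0, 1.56]]
    - [[10.6, 14.7, -0.6], [0, 0, 1.56]]
    - [[10.6, 14.7, -0.6], [0, 0, 1.56]]
    - [[10.6, 14.7, -0.6], [0, 0, 1.56]]

```text
time_s: 21.22
tcp_pos: [0.5877, -0.2012, 0.2189]
eef_rot: [179.8, 0.1, -72.9]
contact_force: [-0.8, -0.2, 0.0]
gripper_width: 0.0497
gripper_force: 0.0
```

```bash
python3 -c "
from h import *
go((.587,-.203,.16,-108.5))"
```

```text
t 21.23 tcp [ 0.5877 -0.2012  0.2189] rot [ 1.798e+02  1.000e-01 -7.290e+01] w 0.0497 F [-0.8 -0.2  0. ]
row [0.16, 0.1, 5.89] [0.005, 0.0, 0.621] n 3.3
```

Emit:
move_arm:
  targets:
    - [[0.1, 0.1, 0], [0.003, 0, 0.621]]
    - [[0.1, 0.1, 2], [0.003, 0, 0.621]]
    - [[0.1, 0.1, 4], [0.003, 0, 0.621]]
    - [[0.1, 0.1, 5.9], [0.003, 0, 0.621]]
    - [[0.1, 0.1, 5.9], [0.003, 0, 0.621]]

```text
time_s: 21.85
tcp_pos: [0.5861, -0.2012, 0.1594]
eef_rot: [179.8, -0.0, -108.0]
contact_force: [0.0, 0.3, -0.3]
gripper_width: 0.05
gripper_force: 0.0
```

```bash
python3 - <<'E'
from h import *
w1=pickle.load(open('w1.pkl','rb'))
d=viewer.capture('wrist');cv2.imwrite('pics/w6.png',d['image'])
for m in outline_of('glue_mid','wrist')[:2]:print(round(m['score'],2),rect(d,m['mask'],.012),m['box'])
for p in pinpoint('glue_mid','wrist')[:1]:print(p,onz(d,p['location'],.012),tri([(w1,(194.5,224.6)),(d,p['location'])]))
for p in pinpoint('rubber_mid','wrist')[:1]:print(p,tri([(w1,(91.9,196.4)),(d,p['location'])]))
for m in outline_of('rubber_mid','wrist')[:1]:print(round(m['score'],2),rect(d,m['mask'],.01))
go((.587,-.203,.006,-108.5))
E
```

```text
0.85 (array([ 0.5879, -0.2027], dtype=float32), np.float32(99.0), np.float32(25.3), 70.3) [302.7, 124.5, 338.4, 239.8]
{'location': [183.3, 316.7], 'score': 0.67} [ 0.58978043 -0.20266684  0.012     ] (array([ 0.59004975, -0.20307941,  0.01038395]), np.float64(0.0007372508500592664))
{'location': [39.0, 232.8], 'score': 0.79} (array([ 0.61816597, -0.33649232,  0.00276717]), np.float64(0.00027419014896044446))
0.73 (array([ 0.618 , -0.3347], dtype=float32), np.float32(59.3), np.float32(23.4), 103.1)
t 22.1 tcp [ 0.5885 -0.2015  0.1633] rot [-1.798e+02  1.000e-01 -1.080e+02] w 0.0498 F [-0.2  1.   0.3]
row [0.21, 0.15, 15.73] [-0.004, 0.001, 0.009] n 2.5
```

View pics/w6.png

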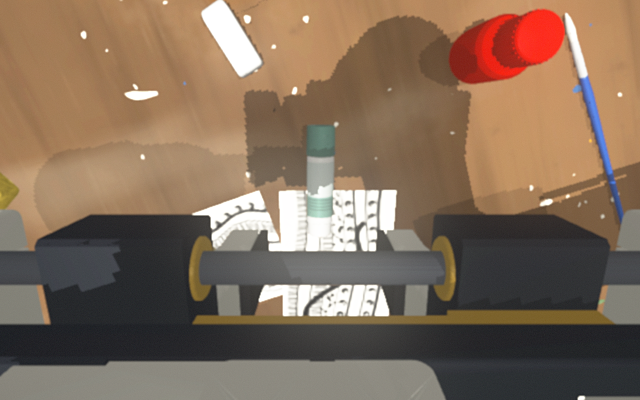

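The glue stick is at (185,319), lined up between the fingers, and the eraser is at (38,232). The glue's measured height is 10 mm, which fits. Descending.

Emit:
move_arm:
  targets:
    - [[0.2, 0, 6], [0, 0, 0]]
    - [[0.2, 0, 12], [0, 0, 0]]
    - [[0.2, 0, 15], [0, 0, 0]]
    - [[0.2, 0, 15.4], [0, 0, 0]]
    - [[0.2, 0, 15.4], [0, 0, 0]]

```text
time_s: 22.72
tcp_pos: [0.589, -0.2034, 0.01]
eef_rot: [-179.7, 0.1, -108.0]
contact_force: [0.2, -0.9, 0.5]
gripper_width: 0.05
gripper_force: 0.0
```

Emit:
move_arm:
  targets:
    - [[0, 0, 0], [0, 0, 0]]
    - [[0, 0, 0], [0, 0, 0]]
    - [[0, 0, 0], [0, 0, 0]]
    - [[0, 0, 0], [0, 0, 0]]
    - [[0, 0, 0], [0, 0, 0]]
  jaw: 1.2
  squeeze: 20

```text
time_s: 23.35
tcp_pos: [0.5882, -0.2033, 0.0094]
eef_rot: [-179.8, 0.1, -108.0]
contact_force: [-0.5, 1.4, 5.9]
gripper_width: 0.0234
gripper_force: 20.0
```

Emit:
move_arm:
  targets:
    - [[0, 0, 0], [0, 0, 0]]
    - [[0, 0, -2], [0, 0, 0]]
    - [[0, 0, -8], [0, 0, 0]]
    - [[0, 0, -14], [0, 0, 0]]
    - [[0, 0, -20], [0, 0, 0]]

```text
time_s: 23.98
tcp_pos: [0.5869, -0.2033, 0.2105]
eef_rot: [-179.9, 0.1, -108.0]
contact_force: [1.9, -0.4, -1.4]
gripper_width: 0.0232
gripper_force: 20.0
```

```bash
python3 -c "
from h import *
go((.519,.169,.22,-55.2))"
```

```text
t 23.98 tcp [ 0.5869 -0.2033  0.2105] rot [-1.799e+02  1.000e-01 -1.080e+02] w 0.0232 F [ 1.9 -0.4 -1.4]
row [-33.29, 17.99, -0.96] [-0.003, -0.0, -0.922] n 6.1
```

Emit:
move_arm:
  targets:
    - [[-33.3, 18, -1], [-0.003, 0, -0.922]]
    - [[-33.3, 18, -1], [-0.003, 0, -0.922]]
    - [[-33.3, 18, -1], [-0.003, 0, -0.922]]
    - [[-33.3, 18, -1], [-0.003, 0, -0.922]]
    - [[-33.3, 18, -1], [-0.003, 0, -0.922]]

```text
time_s: 24.6
tcp_pos: [0.5304, 0.1058, 0.217]
eef_rot: [-180.0, -0.0, -54.9]
contact_force: [1.0, -0.1, -1.3]
gripper_width: 0.0233
gripper_force: 20.0
```

```bash
python3 -c "
from h import *
go((.519,.169,.18,-55.2))"
```

```text
t 24.6 tcp [0.5304 0.1058 0.217 ] rot [-180.    -0.   -54.9] w 0.0233 F [ 1.  -0.1 -1.3]
row [-5.83, -2.7, 3.7] [-0.0, -0.0, 0.005] n 1.2
```

Emit:
move_arm:
  targets:
    - [[-5.8, -2.7, 2], [0, 0, 0.005]]
    - [[-5.8, -2.7, 3.7], [0, 0, 0.005]]
    - [[-5.8, -2.7, 3.7], [0, 0, 0.005]]
    - [[-5.8, -2.7, 3.7], [0, 0, 0.005]]

```text
time_s: 25.1
tcp_pos: [0.5207, 0.1666, 0.1803]
eef_rot: [-180.0, -0.0, -55.5]
contact_force: [-0.4, 0.5, 0.1]
gripper_width: 0.0231
gripper_force: 20.0
```

```bash
python3 - <<'E'
from h import *
d=viewer.capture('wrist');t=viewer.capture('top')
go((.519,.169,.08,-55.2),(.519,.169,.032,-55.2))
for n in('bin_long','bin_square'):
  for m in outline_of(n,'wrist')[:1]:print(n,round(m['score'],2),rect(d,m['mask'],.036))
for m in outline_of('glue_mid','wrist')[:2]:print(round(m['score'],2),rect(d,m['mask'],.17),m['box'])
s=viewer.capture('scene')
cv2.imwrite('pics/c7.png',np.hstack([cv2.resize(d['image'],(500,312)),cv2.resize(s['image'][190:330,180:310],(290,312),interpolation=3)]))
E
```

```text
t 25.2 tcp [0.5209 0.1664 0.1806] rot [-179.9   -0.   -55.6] w 0.0237 F [ 0.7 -0.5  0.1]
row [-0.32, 0.02, 10.06] [-0.001, -0.001, -0.006] n 1.6
row [-0.33, 0.03, 14.86] [-0.001, -0.001, -0.006] n 2.4
bin_long 0.57 (array([0.5252, 0.1579], dtype=float32), np.float32(101.6), np.float32(88.1), 124.8)
bin_square 0.69 (array([0.5988, 0.2094], dtype=float32), np.float32(101.7), np.float32(92.6), 124.5)
0.67 (array([0.5325, 0.1486], dtype=float32), np.float32(53.5), np.float32(26.8), 125.5) [290.9, 142.7, 352.8, 318.5]
```

View pics/c7.png

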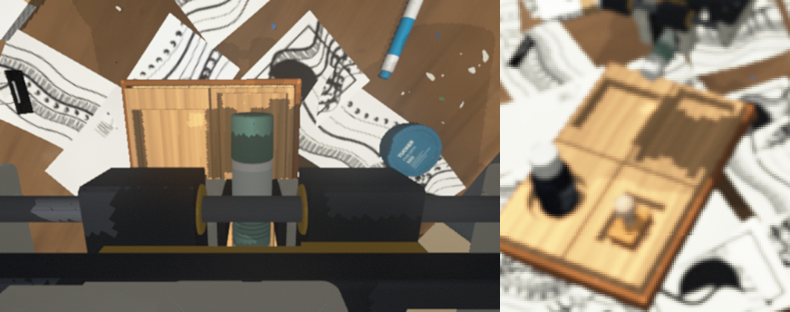

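Ink bottle and stamp are both standing in their places. The glue stick hangs centred and aligned over the long pocket.

Emit:
move_arm:
  targets:
    - [[-0.2, 0, 5], [0, 0, 0]]
    - [[-0.2, 0, 10], [0, 0, 0]]
    - [[-0.2, 0, 13.5], [0, 0, 0]]
    - [[-0.2, 0, 14.8], [0, 0, 0]]
    - [[-0.2, 0, 15], [0, 0, 0]]

```text
time_s: 26.02
tcp_pos: [0.5194, 0.1685, 0.0298]
eef_rot: [180.0, -0.0, -55.5]
contact_force: [0.1, 0.4, 0.1]
gripper_width: 0.0234
gripper_force: 20.0
```

Emit:
move_arm:
  targets:
    - [[0, 0, 0.1], [0, 0, 0]]
    - [[0, 0, 0.2], [0, 0, 0]]
    - [[0, 0, 0.2], [0, 0, 0]]

```text
time_s: 26.4
tcp_pos: [0.5195, 0.1689, 0.0285]
eef_rot: [-179.9, -0.0, -55.5]
contact_force: [0.1, 0.4, -0.8]
gripper_width: 0.0234
gripper_force: 20.0
```

Just above the floor. Open a little, then rise.

Emit:
move_arm:
  targets:
    - [[0, 0, 0.1], [0, 0, 0]]
    - [[0, 0, 0.1], [0, 0, 0]]
    - [[0, 0, 0.1], [0, 0, 0]]
    - [[0, 0, 0.1], [0, 0, 0]]
    - [[0, 0, 0.1], [0, 0, 0]]
  jaw: 2.8

```text
time_s: 27.02
tcp_pos: [0.5192, 0.1686, 0.0267]
eef_rot: [180.0, -0.0, -55.5]
contact_force: [0.6, -0.1, 0.6]
gripper_width: 0.0283
gripper_force: 0.0
```

Emit:
move_arm:
  targets:
    - [[0, 0, -1], [0, 0, 0]]
    - [[0, 0, -3], [0, 0, 0]]
    - [[0, 0, -9], [0, 0, 0]]
    - [[0, 0, -15], [0, 0, 0]]
    - [[0, 0, -18], [0, 0, 0]]

```text
time_s: 27.65
tcp_pos: [0.5203, 0.1692, 0.2114]
eef_rot: [-179.7, -0.0, -55.5]
contact_force: [0.8, 1.8, -1.7]
gripper_width: 0.0284
gripper_force: 0.0
```

```bash
python3 - <<'E'
from h import *
t=viewer.capture('top')
for m in outline_of('glue_mid','top')[:2]:print(round(m['score'],2),rect(t,m['mask'],.03))
for z,n in((.046,'red'),):print(n,[onz(t,p['location'],z).round(3) for p in pinpoint('ink_mid','top')[:4]])
go((.618,-.335,.24,-167),(.618,-.335,.24,13))
E
```

```text
0.47 (array([0.5437, 0.135 ], dtype=float32), np.float32(22.6), np.float32(12.2), 10.8)
red [array([ 0.531, -0.363,  0.046]), array([ 0.436, -0.254,  0.046]), array([0.533, 0.328, 0.046]), array([0.507, 0.168, 0.046])]
t 27.8 tcp [0.5199 0.1692 0.2095] rot [-179.7   -0.   -55.5] w 0.0279 F [-0.4 -0.1 -1.1]
row [47.11, 20.46, -3.14] [-0.003, 0.004, 1.946] n 10.4
row [47.11, 20.46, -3.14] [-0.004, -0.003, -1.196] n 8.2
```

Emit:
move_arm:
  targets:
    - [[47, 20.5, -3], [0, 0, 1.946]]
    - [[47, 20.5, -3], [0, 0, 1.946]]
    - [[47, 20.5, -3], [0, 0, 1.946]]
    - [[47, 20.5, -3], [0, 0, 1.946]]
    - [[47, 20.5, -3], [0, 0, 1.946]]
  jaw: 8.0

```text
time_s: 28.42
tcp_pos: [0.5778, -0.1396, 0.2245]
eef_rot: [179.9, -0.0, -109.6]
contact_force: [2.2, -0.4, 0.6]
gripper_width: 0.0722
gripper_force: 0.0
```

```bash
python3 -c "
from h import *
go((.618,-.335,.24,-167))"
```

```text
t 28.43 tcp [ 0.5778 -0.1396  0.2245] rot [ 179.9   -0.  -109.6] w 0.0722 F [ 2.2 -0.4  0.6]
row [17.07, -10.33, -1.55] [0.001, -0.001, 1.002] n 5.4
```

Emit:
move_arm:
  targets:
    - [[17, -10.3, -1.5], [0, 0, 1.002]]
    - [[17, -10.3, -1.5], [0, 0, 1.002]]
    - [[17, -10.3, -1.5], [0, 0, 1.002]]
    - [[17, -10.3, -1.5], [0, 0, 1.002]]
    - [[17, -10.3, -1.5], [0, 0, 1.002]]

```text
time_s: 29.05
tcp_pos: [0.6187, -0.3336, 0.238]
eef_rot: [179.9, -0.2, -163.4]
contact_force: [-0.1, 0.2, -0.4]
gripper_width: 0.0798
gripper_force: 0.0
```

```bash
python3 -c "
from h import *
go((.618,-.335,.16,-167))"
```

```text
t 29.05 tcp [ 0.6187 -0.3336  0.238 ] rot [ 179.9   -0.2 -163.4] w 0.0798 F [-0.1  0.2 -0.4]
row [0.09, -0.12, 7.8] [0.001, -0.003, 0.062] n 1.2
```

Emit:
move_arm:
  targets:
    - [[0.1, -0.1, 2], [0, 0, 0.062]]
    - [[0.1, -0.1, 7.8], [0, 0, 0.062]]
    - [[0.1, -0.1, 7.8], [0, 0, 0.062]]
    - [[0.1, -0.1, 7.8], [0, 0, 0.062]]

```text
time_s: 29.55
tcp_pos: [0.6195, -0.3338, 0.1635]
eef_rot: [-179.9, -0.0, -166.5]
contact_force: [-0.4, -0.7, 1.2]
gripper_width: 0.08
gripper_force: 0.0
```

```bash
python3 - <<'E'
from h import *
d=viewer.capture('wrist');cv2.imwrite('pics/w8.png',d['image'])
for m in outline_of('rubber_mid','wrist')[:2]:print(round(m['score'],2),rect(d,m['mask'],.01),m['box'])
print(proj(d,(.618,-.335,.006)),[(p['location'],onz(d,p['location'],.006)) for p in pinpoint('rubber_mid','wrist')[:1]])
go((.618,-.335,.006,-167))
E
```

```text
0.93 (array([ 0.6182, -0.3358], dtype=float32), np.float32(58.0), np.float32(23.5), 103.6) [290.1, 169.0, 355.3, 194.9]
[179.25626403 321.45918088] [([179.2, 320.4], array([ 0.61817346, -0.33593667,  0.006     ]))]
t 29.7 tcp [ 0.6201 -0.3337  0.1647] rot [-179.9    0.2 -166.5] w 0.0799 F [-0.5 -0.6  0. ]
row [0.28, -0.04, 15.87] [-0.002, 0.003, 0.009] n 2.5
```

View pics/w8.png

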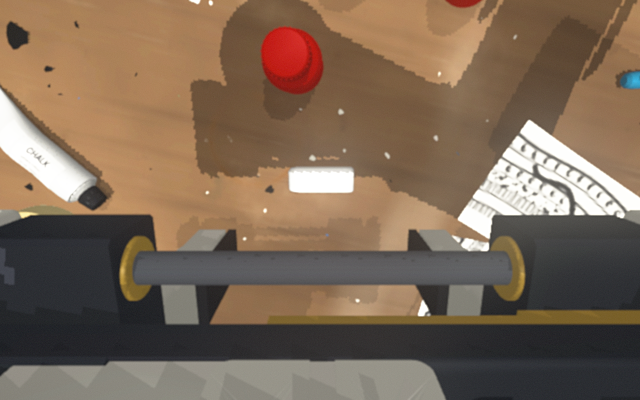

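The eraser is at (180,321), square between the fingers, and the red bottle at (60,292) is clear of the gripper body.

Emit:
move_arm:
  targets:
    - [[0.2, 0, 6], [0, 0, 0]]
    - [[0.2, 0, 12], [0, 0, 0]]
    - [[0.2, 0, 15], [0, 0, 0]]
    - [[0.2, 0, 15.5], [0, 0, 0]]
    - [[0.2, 0, 15.5], [0, 0, 0]]

```text
time_s: 30.32
tcp_pos: [0.6183, -0.3343, 0.0091]
eef_rot: [-179.9, 0.1, -166.5]
contact_force: [-0.4, -0.1, 0.0]
gripper_width: 0.08
gripper_force: 0.0
```

Emit:
move_arm:
  targets:
    - [[0, 0, 0.1], [0, 0, 0]]
    - [[0, 0, 0.1], [0, 0, 0]]
    - [[0, 0, 0.1], [0, 0, 0]]
    - [[0, 0, 0.1], [0, 0, 0]]
    - [[0, 0, 0.1], [0, 0, 0]]
  jaw: 4.8
  squeeze: 12

```text
time_s: 30.95
tcp_pos: [0.6175, -0.334, 0.0073]
eef_rot: [-179.9, 0.1, -166.5]
contact_force: [-1.7, 1.2, 6.1]
gripper_width: 0.058
gripper_force: 12.0
```

Emit:
move_arm:
  targets:
    - [[0, 0, 0], [0, 0, 0]]
    - [[0, 0, -2], [0, 0, 0]]
    - [[0, 0, -8], [0, 0, 0]]
    - [[0, 0, -12], [0, 0, 0]]
    - [[0, 0, -14], [0, 0, 0]]

```text
time_s: 31.58
tcp_pos: [0.6181, -0.3343, 0.1509]
eef_rot: [-179.8, 0.2, -166.5]
contact_force: [-0.4, 0.7, -0.9]
gripper_width: 0.0576
gripper_force: 12.0
```

```bash
python3 -c "
from h import *
go((.58,-.18,.15,-167),(.58,-.18,.01,-167))"
```

```text
t 31.57 tcp [ 0.6181 -0.3343  0.1509] rot [-179.8    0.2 -166.5] w 0.0576 F [-0.4  0.7 -0.9]
row [0.1, 15.89, 0.04] [-0.003, 0.004, 0.009] n 2.5
row [0.16, 15.94, 14.04] [-0.003, 0.004, 0.009] n 3.4
```

Emit:
move_arm:
  targets:
    - [[0, 6, 0], [0, 0, 0]]
    - [[0, 12, 0], [0, 0, 0]]
    - [[0, 16, 4], [0, 0, 0]]
    - [[0, 16, 10], [0, 0, 0]]
    - [[0, 16, 13.5], [0, 0, 0]]

```text
time_s: 32.2
tcp_pos: [0.5788, -0.1774, 0.0102]
eef_rot: [-180.0, -0.0, -166.4]
contact_force: [0.6, -0.5, -0.4]
gripper_width: 0.0577
gripper_force: 12.0
```

Emit:
move_arm:
  targets:
    - [[0, 0, 0.4], [0, 0, 0]]
    - [[0, 0, 0.6], [0, 0, 0]]
    - [[0, 0, 0.6], [0, 0, 0]]

```text
time_s: 32.58
tcp_pos: [0.5805, -0.1785, 0.0067]
eef_rot: [-179.9, 0.1, -166.5]
contact_force: [-0.5, 0.8, 0.5]
gripper_width: 0.0579
gripper_force: 12.0
```

Emit:
move_arm:
  targets:
    - [[0, 0, 0], [0, 0, 0]]
    - [[0, 0, 0], [0, 0, 0]]
    - [[0, 0, 0], [0, 0, 0]]
    - [[0, 0, -4], [0, 0, 0]]
    - [[0, 0, -10], [0, 0, 0]]
  jaw: 7.5

```text
time_s: 33.2
tcp_pos: [0.5781, -0.1782, 0.1044]
eef_rot: [180.0, -0.3, -166.5]
contact_force: [1.1, -0.8, -0.3]
gripper_width: 0.075
gripper_force: 0.0
```

Emit:
move_arm:
  targets:
    - [[0, 0, -5], [0, 0, -1.571]]
    - [[0, 0, -5], [0, 0, -1.571]]
    - [[0, 0, -5], [0, 0, -1.571]]
    - [[0, 0, -5], [0, 0, -1.571]]
    - [[0, 0, -5], [0, 0, -1.571]]
  jaw: 5.0

```text
time_s: 33.83
tcp_pos: [0.5795, -0.1782, 0.1552]
eef_rot: [-180.0, -0.0, -112.4]
contact_force: [-0.5, 0.1, -0.4]
gripper_width: 0.0502
gripper_force: 0.0
```

```bash
python3 -c "
from h import *
go((.58,-.178,.16,-76.5))"
```

```text
t 33.83 tcp [ 0.5795 -0.1782  0.1552] rot [-180.    -0.  -112.4] w 0.0502 F [-0.5  0.1 -0.4]
row [-0.04, -0.04, -0.48] [-0.0, -0.0, -0.627] n 3.4
```

Emit:
move_arm:
  targets:
    - [[0, 0, 0], [0, 0, -0.627]]
    - [[0, 0, 0], [0, 0, -0.627]]
    - [[0, 0, 0], [0, 0, -0.627]]
    - [[0, 0, 0], [0, 0, -0.627]]
    - [[0, 0, 0], [0, 0, -0.627]]

```text
time_s: 34.45
tcp_pos: [0.5795, -0.1782, 0.1552]
eef_rot: [180.0, -0.0, -76.9]
contact_force: [-1.1, -0.2, -0.4]
gripper_width: 0.0499
gripper_force: 0.0
```

```bash
python3 - <<'E'
from h import *
d=viewer.capture('wrist')
for m in outline_of('rubber_mid','wrist')[:2]:print(round(m['score'],2),rect(d,m['mask'],.01),m['box'])
go((.58,-.178,.006,-76.5))
E
```

```text
0.86 (array([ 0.5815, -0.1784], dtype=float32), np.float32(59.4), np.float32(23.6), 103.6) [304.0, 149.8, 330.8, 218.3]
t 34.55 tcp [ 0.5795 -0.1782  0.1552] rot [180.   -0.  -76.9] w 0.0501 F [ 1.1  0.2 -0.1]
row [-0.01, -0.05, 14.92] [0.0, -0.0, -0.008] n 2.4
```

Eraser is as expected. Gripping it across.

Emit:
move_arm:
  targets:
    - [[0, -0.1, 6], [0, 0, -0.005]]
    - [[0, -0.1, 12], [0, 0, -0.005]]
    - [[0, -0.1, 14.5], [0, 0, -0.005]]
    - [[0, -0.1, 14.9], [0, 0, -0.005]]
    - [[0, -0.1, 14.9], [0, 0, -0.005]]

```text
time_s: 35.17
tcp_pos: [0.5813, -0.1781, 0.0069]
eef_rot: [-180.0, -0.1, -76.6]
contact_force: [0.3, 0.1, -0.2]
gripper_width: 0.0501
gripper_force: 0.0
```

Emit:
move_arm:
  targets:
    - [[0, 0, 0], [0, 0, 0]]
    - [[0, 0, 0], [0, 0, 0]]
    - [[0, 0, 0], [0, 0, 0]]
    - [[0, 0, 0], [0, 0, 0]]
    - [[0, 0, 0], [0, 0, 0]]
  jaw: 1.2
  squeeze: 15

```text
time_s: 35.8
tcp_pos: [0.5809, -0.1781, 0.0067]
eef_rot: [-180.0, -0.0, -76.6]
contact_force: [-2.0, 1.5, 5.5]
gripper_width: 0.022
gripper_force: 15.0
```

Emit:
move_arm:
  targets:
    - [[0, 0, 0], [0, 0, 0]]
    - [[0, 0, -2], [0, 0, 0]]
    - [[0, 0, -8], [0, 0, 0]]
    - [[0, 0, -14], [0, 0, 0]]
    - [[0, 0, -20], [0, 0, 0]]

```text
time_s: 36.42
tcp_pos: [0.5802, -0.1779, 0.2079]
eef_rot: [180.0, -0.0, -76.6]
contact_force: [1.1, -0.6, 0.0]
gripper_width: 0.0211
gripper_force: 15.0
```

```bash
python3 -c "
from h import *
go((.5928,.2195,.2,-55.2))"
```

```text
t 36.42 tcp [ 0.5802 -0.1779  0.2079] rot [180.   -0.  -76.6] w 0.0211 F [ 1.1 -0.6  0. ]
row [-38.36, -10.46, 0.78] [0.0, -0.0, -0.373] n 6.4
```

Emit:
move_arm:
  targets:
    - [[-38.4, -10.5, 0], [0, 0, -0.373]]
    - [[-38.4, -10.5, 0], [0, 0, -0.373]]
    - [[-38.4, -10.5, 0], [0, 0, -0.373]]
    - [[-38.4, -10.5, 0], [0, 0, -0.373]]
    - [[-38.4, -10.5, 0], [0, 0, -0.373]]

```text
time_s: 37.05
tcp_pos: [0.5903, 0.1364, 0.206]
eef_rot: [180.0, -0.0, -55.2]
contact_force: [1.7, -0.3, 0.3]
gripper_width: 0.0219
gripper_force: 15.0
```

```bash
python3 -c "
from h import *
go((.5928,.2195,.16,-55.2))"
```

```text
t 37.05 tcp [0.5903 0.1364 0.206 ] rot [180.   -0.  -55.2] w 0.0219 F [ 1.7 -0.3  0.3]
row [-6.69, -4.95, 4.6] [0.0, -0.0, 0.0] n 1.5
```

Emit:
move_arm:
  targets:
    - [[-6.7, -4.9, 1], [0, 0, 0]]
    - [[-6.7, -4.9, 4.6], [0, 0, 0]]
    - [[-6.7, -4.9, 4.6], [0, 0, 0]]
    - [[-6.7, -4.9, 4.6], [0, 0, 0]]

```text
time_s: 37.55
tcp_pos: [0.593, 0.2169, 0.1604]
eef_rot: [180.0, -0.1, -55.2]
contact_force: [0.1, -0.8, -0.2]
gripper_width: 0.0213
gripper_force: 15.0
```

```bash
python3 - <<'E'
from h import *
d=viewer.capture('wrist');cv2.imwrite('pics/w9.png',d['image'])
for m in outline_of('bin_square','wrist')[:1]:print(rect(d,m['mask'],.036))
print('pocket bin centre px',proj(d,(.5928,.2195,.036)))
go((.5928,.2195,.027,-55.2))
E
```

```text
(array([0.6019, 0.2071], dtype=float32), np.float32(95.4), np.float32(88.7), 124.2)
pocket bin centre px [191.99054485 319.73902343]
t 37.65 tcp [0.5934 0.2167 0.1613] rot [-179.9   -0.   -55.2] w 0.0215 F [-0.9 -0.6 -0.1]
row [-0.28, -0.09, 13.43] [-0.002, -0.001, -0.001] n 2.2
```

View pics/w9.png

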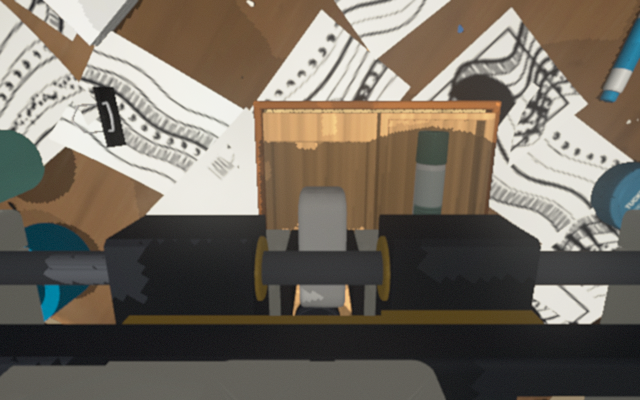

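The glue stick lies in its pocket at (170,430) and the eraser is centred over the square pocket. Lowering.

Emit:
move_arm:
  targets:
    - [[-0.2, 0, 5], [0, 0, 0]]
    - [[-0.2, 0, 10], [0, 0, 0]]
    - [[-0.2, 0, 12.5], [0, 0, 0]]
    - [[-0.2, 0, 13.3], [0, 0, 0]]
    - [[-0.2, 0, 13.3], [0, 0, 0]]

```text
time_s: 38.28
tcp_pos: [0.5924, 0.2187, 0.028]
eef_rot: [-179.9, -0.0, -55.2]
contact_force: [0.0, -1.9, 0.9]
gripper_width: 0.0217
gripper_force: 15.0
```

Emit:
move_arm:
  targets:
    - [[0, 0, 0.1], [0, 0, 0]]
    - [[0, 0, 0.2], [0, 0, 0]]
    - [[0, 0, 0.2], [0, 0, 0]]
    - [[0, 0, 0.2], [0, 0, 0]]

```text
time_s: 38.78
tcp_pos: [0.5916, 0.219, 0.0253]
eef_rot: [-180.0, -0.0, -55.2]
contact_force: [0.6, -0.9, -0.8]
gripper_width: 0.0218
gripper_force: 15.0
```

Emit:
move_arm:
  targets:
    - [[0, 0, 0], [0, 0, 0]]
    - [[0, 0, 0], [0, 0, 0]]
    - [[0, 0, 0], [0, 0, 0]]
    - [[0, 0, 0], [0, 0, 0]]
    - [[0, 0, 0], [0, 0, 0]]
  jaw: 2.8

```text
time_s: 39.4
tcp_pos: [0.5916, 0.2189, 0.025]
eef_rot: [180.0, -0.0, -55.2]
contact_force: [-0.9, -0.5, 0.3]
gripper_width: 0.028
gripper_force: 0.0
```

Emit:
move_arm:
  targets:
    - [[0, 0, -1], [0, 0, 0]]
    - [[0, 0, -3], [0, 0, 0]]
    - [[0, 0, -9], [0, 0, 0]]
    - [[0, 0, -15], [0, 0, 0]]
    - [[0, 0, -20], [0, 0, 0]]

```text
time_s: 40.02
tcp_pos: [0.5918, 0.219, 0.2287]
eef_rot: [-179.9, -0.0, -55.2]
contact_force: [0.6, 2.0, -0.2]
gripper_width: 0.0281
gripper_force: 0.0
```

Emit:
move_arm:
  targets:
    - [[6, 6, 0], [0, 0, 0]]
    - [[12, 9, 0], [0, 0, 0]]
    - [[18, 12, 0], [0, 0, 0]]
    - [[24, 14, 0], [0, 0, 0]]
    - [[24, 14, 0], [0, 0, 0]]

```text
time_s: 40.65
tcp_pos: [0.6136, -0.0609, 0.2261]
eef_rot: [-180.0, -0.1, -55.3]
contact_force: [-0.0, 0.7, -0.1]
gripper_width: 0.0281
gripper_force: 0.0
```

```bash
python3 - <<'E'
from h import *
t=viewer.capture('top');s=viewer.capture('scene')
go((.5,.1,.2,-55))
cv2.imwrite('pics/end.png',np.hstack([cv2.resize(t['image'][140:280,150:310],(400,350),interpolation=3),cv2.resize(s['image'][190:330,160:310],(375,350),interpolation=3)]))
E
```

```text
t 40.75 tcp [ 0.6137 -0.0611  0.2256] rot [ 1.80e+02 -1.00e-01 -5.54e+01] w 0.0281 F [-0.1  0.1 -0. ]
row [-19.72, 0.21, 2.55] [0.0, -0.001, -0.007] n 3.2
```

View pics/end.png

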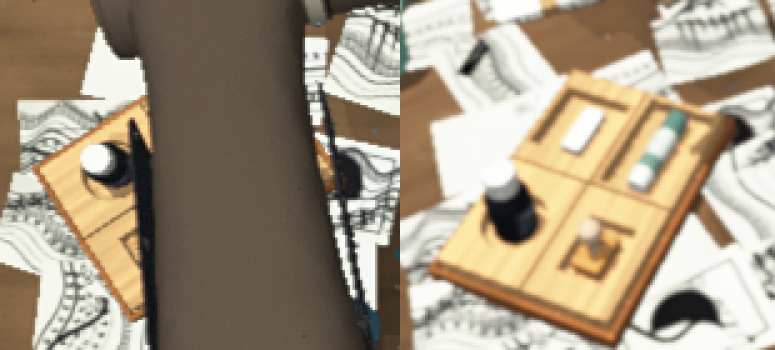

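The scene view shows all four things in their own blocks: ink bottle upright, stamp knob up, glue stick lying, eraser flat. Handing in.

```bash
python3 -c "
from h import *
print(r.close_job())"
```

```text
the job is handed in; nothing more can be done
None
```

I packed the ink bottle, hand stamp, glue stick and eraser into their own pockets in that order, left the paint bottle and pen alone, and handed the job in after about 41 s; the last camera view showed all four in place.

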